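# Drive the linear bushing out of its bearing block with the drift

## Robot

A 6-joint arm with a two-finger parallel gripper is mounted at the origin on a cart in front of the work surface, level with it; the furniture and walls round the work are solid. World frame = base frame: x ahead of the robot, y to its left, z up, the work surface at z = 0. Lengths are in m, angles in rad, forces in N, time in s.
With the tool pointing down it reaches from about 0.35 to 0.95 m from the base axis. Payload 17.4 kg.
Tool frame: the origin (TCP) lies between the finger pads; the fingertips stand 25 mm ahead of it and the grasp point (between the pads) lies 6 mm ahead of it (robot.tip_extent is the distance from the TCP to the fingertips, in m); z points along the fingers, y is the line along which they close (so a half turn about z gives the same grasp; the last joint's range is limited). The gripper opens to 93 mm and grips with 3 to 60 N. Pads are 15 mm wide; open, the fingers measure 128 mm over their backs; the gripper's body (75 mm by 188 mm) begins 65 mm behind the grasp point.
Start: joints at [1.279, 0.116, 1.442, -0, 1.584, -0.038], TCP at [0.169, 0.653, 0.222] pointing down, gripper open.
Joint ranges: [-2.83, 2.83], [-0.83, 2.19], [0.07, 2.5], [-1.14, 4.28], [0.01, 3], [-2.97, 2.97]. Speed limits (rad/s): [1.89, 1.89, 2.22, 3.14, 3.14, 3.14].

## Interface

Orientations are given as a 3x3 rotation matrix whose columns are the frame's x, y, z axes.
In Python, from bench import robot gives the robot as it stands.
- The arm moves only by the tool send_rows, never from a script. Its argument "rows" is a list of rows, each an object with "delta_pos": the shift along the tool's x, y, z as a fraction of full scale, a list of three; "angular": the turn, a rotation vector about the tool's x, y, z as a fraction of full scale, a list of three; "fingers": the opening, from 0 (shut) to 1 (fully open). In form: [{"delta_pos": [dx, dy, dz], "angular": [wx, wy, wz], "fingers": fingers}, ...]. A call has 1 to 8 rows; each row is the pose to reach, as a shift and turn from the pose commanded when the call began, along the tool's axes at that moment; what a row does not reach only later rows make up. Full scale, the value 1, is 400 mm for a shift and 1.5 rad for a turn. A row lasts 1/12 s, in which the tool goes at most 41.7 mm and 7.16 degrees, less where a joint would pass 70% of its speed; a pose out of reach is approached as far as the arm can. A call with a number of a shift or a turn outside -1 to 1 is refused whole. A call with a gripper value outside its range is refused whole. The fingers move at their own pace and stop on an object; "squeeze" is the grip in N (left out, the last holds). Time passes only in rows, so rows that repeat a pose let the fingers close. It gives the time, the measured TCP pose, the force, the opening and the grip force at its end, in the units of the state.
- robot.read_state(): the state, without advancing time (a new reading comes with each control period).
- robot.camera(name): name is "scene" or "top" or "wrist"; returns the picture (480x640x3 uint8, blue, green, red); there is no depth.
- robot.get_calibration(name): a dict with "fx", "fy", "cx", "cy" (pixels), "R" (3x3) and "t" (3): a world point X has camera coordinates R X + t; the wrist camera has in their place "T_tool_cam" (4x4, takes a point from camera to tool coordinates, whose origin is the TCP and whose axes are the flange's). Camera axes: x right, y down, z forward; pixel columns grow to the right and rows downward; lengths in m; the calibration is good to about 2 mm. A picture is of the moment at which its call begins: read the wrist's pose just before it. get_calibration takes no time and is no camera call.
- robot.hand_in(): hands the job in; it is judged then, once.
Trained networks look in the newest picture that a camera, given by its name, has taken for a name from the list of things; names that differ only in an ending like _2 or _b are one class to them, and where a whole thing is asked for, a point or a joint stands for the part that bears it (a point fixed in the world has none). Each returns a list of dicts, best first, with "confidence" (0 to 1); they miss things now and then, are a little off and sometimes report something else, mostly with a low value. They report only what shows in the picture. A call takes as long as a camera call.
- robot.search_frame(camera, thing): "extent" ([centre column, centre row, width, height] as shares, 0 to 1, of the picture: columns of its width, rows of its height, round what is visible of it).
- robot.pinpoint(camera, thing): "xy" ([column, row] as shares, 0 to 1, of the picture: columns of its width, rows of its height: a listed point, or the origin of a listed thing).
The state is a dict: "time": time; "q": joint angles; "joint_velocities": joint speeds; "joint_torque": joint torques, N m; "tcp_pos": TCP position; "tcp_rot": TCP orientation; "wrist_force": force on the tool from outside, world axes, zero at the start; "wrist_torque": the same for the moment, N m; "opening": finger opening in m; "grip_force": force on a finger pad.
Only numpy, scipy, OpenCV 4.12 (cv2) and the standard library are available. Lean on these libraries where they do the work, as an engineer would, in place of code of your own. Each camera call takes 0.05 s, during which the arm holds its last target. There are 200 camera calls.

## Task

A linear bushing is stuck in the bore of the aluminium bearing block on the push-out stand. Take the long drift from the rack (the short stub drift beside it does not reach far enough; leave it where it is), put it into the bore from above and push it straight down until its collar rests on the block, so that the bushing drops out below into the catch tray. Then let go and leave the drift standing in the bore.

Things in the scene. Friction and masses are not known exactly. Their poses are not given: they have to be found in the camera images.
- drift_grip (a point): Long steel drift, upright in the rack, 142 mm long. Point: mid-handle on its axis, z up. Handle 24 mm across, 37 mm up and down from here, dark rings; below it a collar 36 across, 8 thick, underside 45 mm below this point, resting on the rack (plate 60x150 mm, top 72 mm above table); then a pilot rod 15 across, 60 long, tip 105 mm below this point. 130-210 g. Lift 60 mm to clear the rack.
- stub_grip (a point): Short stub drift in the rack's other hole, 80 mm from the long one (which hole is which varies). Same collar and handle diameters, but the handle is only 34 mm long (this point is mid-handle, on its axis, 25 mm above the collar's underside) and the pilot only 22 mm: too short to drive the bushing out. Stays in the rack.
- bore_mouth (a point): Centre of the upper mouth of the vertical bore, in the top face of the aluminium block (64x86 mm, 45 thick), 106 mm above the table; z up. Bore 23 mm wide, right through, mouth chamfered 3 mm. The block stands on two steel cheeks over a fixed catch tray (floor 6 mm above table, 55 below the block). Drift seated: collar on the block, mid-handle 45 mm above this point.
- bushing_center (a point): Centre of the stuck linear bushing, a steel sleeve 21 mm across, 30 long, axis vertical, with a 12 mm hole, so that the 15 mm pilot bears on its rim. Upper end 12 mm below the bore's mouth, lower end 3 mm above the block's underside. Held by friction: a steady push of about 6 to 12 N drives it down; after about 25 mm it comes free and drops into the tray.

How it is judged:
On the way, in this order (a step that is already met when the one before it is completed fails the run):
1. the long drift's tip is in the bore while the bushing is still stuck in it (z of drift_grip in the frame of bore_mouth below 0.102 m and horizontal distance between drift_grip and bore_mouth below 0.015 m and height (world z) of bushing_center above 0.068 m), for 0.05 s.
2. the bushing has left the block with the drift in the bore (z of drift_grip in the frame of bore_mouth below 0.085 m and horizontal distance between drift_grip and bore_mouth below 0.015 m and height (world z) of bushing_center below 0.04 m), for 0.1 s.
At the end, for the whole second after the job is handed in: The long drift stands released at rest in the bore: upright within 10 degrees, collar within 5 mm of the block, axis within 15 mm of the bore's. The bushing lies at rest in the tray below: centre less than 40 mm above the table, within 50 mm of the bore's axis (z of drift_grip in the frame of bore_mouth below 0.05 m and horizontal distance between drift_grip and bore_mouth below 0.015 m and angle between drift_grip's own z axis and vertical below 0.17 rad and height (world z) of bushing_center below 0.04 m and horizontal distance between bushing_center and bore_mouth below 0.05 m and linear speed of each of drift, bushing below 0.02 m/s); the robot touches nothing.
It fails at once if the stub drift is moved more than 30 mm (distance of stub_grip from where it was at the start of the episode above 0.03 m).
It also fails if it takes over 43 s, if anything falls off the work surface, if the arm or the gripper's body presses on something with over 40 N, if the wrist force passes 120 N, or if a joint passes its speed limit or range.

## Working session

There is one attempt and no reset: what is moved stays moved. The work goes in short steps, Python scripts to look and compute and a tool call to move; the robot and the scene stay as the last step left them, time stands still between calls to the robot, and variables do not carry over. Pictures are saved under pics/ and viewed, at most 10 in all, crops included, and the job is handed in when it is done.

Besides the shell and the picture viewer there is one more tool, called as name([rows], argument=value, ...), one row to a line, values as JSON. send_rows: Moves the arm, as the interface text tells. Its arguments: {"type":"object","properties":{"rows":{"type":"array","items":{"type":"object","properties":{"delta_pos":{"type":"array","items":{"type":"number"}},"angular":{"type":"array","items":{"type":"number"}},"fingers":{"type":"number"}}}},"squeeze":{"type":"number"}},"required":["rows"]}

```bash
mkdir -p pics
cat > h.py <<'E'
import numpy as np, cv2
from bench import robot
def ray(cam,xy,st=None):
    c=robot.get_calibration(cam); u,v=xy[0]*640,xy[1]*480
    d=np.array([(u-c["cx"])/c["fx"],(v-c["cy"])/c["fy"],1.])
    if cam=="wrist":
        T=np.array(c["T_tool_cam"]);R=np.array(st["tcp_rot"]);p=np.array(st["tcp_pos"])
        return p+R@T[:3,3], R@T[:3,:3]@d
    R=np.array(c["R"]);t=np.array(c["t"]); return -R.T@t, R.T@d
def at_z(o,d,z): return o+d*(z-o[2])/d[2]
def tri(rays):
    A=0;b=0
    for o,d in rays:
        d=d/np.linalg.norm(d);P=np.eye(3)-np.outer(d,d);A=A+P;b=b+P@o
    return np.linalg.solve(A,b)
E
python3 - <<'E'
from h import *
np.set_printoptions(precision=4,suppress=True)
Z=dict(drift_grip=.117,stub_grip=.097,bore_mouth=.106)
ims=[]
for cam in("scene","top"):
    im=robot.camera(cam); ims.append(im)
    for n,z in Z.items():
        for r in robot.pinpoint(cam,n)[:2]:
            o,d=ray(cam,r["xy"]); print(cam,n,round(r["confidence"],2),np.array(r["xy"])*[640,480],at_z(o,d,z))
    cv2.imwrite(f"pics/{cam}0.png",im)
s=robot.read_state();print(s["time"],s["tcp_pos"],s["tcp_rot"])
E
```

```text
scene drift_grip 0.82 [288.896 204.816] [0.5502 0.2085 0.117 ]
scene stub_grip 0.57 [310.08 226.08] [0.5664 0.1359 0.097 ]
scene bore_mouth 0.65 [398.72  351.408] [ 0.527  -0.2522  0.106 ]
scene bore_mouth 0.49 [312.832 228.384] [0.5628 0.1171 0.106 ]
top drift_grip 0.65 [210.624 225.888] [0.5558 0.2134 0.117 ]
top stub_grip 0.69 [258.112 221.52 ] [0.5692 0.1294 0.097 ]
top bore_mouth 0.55 [467.328 252.   ] [ 0.5224 -0.2599  0.106 ]
0.4 [0.1695 0.6534 0.2217] [[-0.968   0.2511 -0.    ]
 [ 0.2511  0.968  -0.0002]
 [ 0.     -0.0002 -1.    ]]
```

View pics/scene0.png

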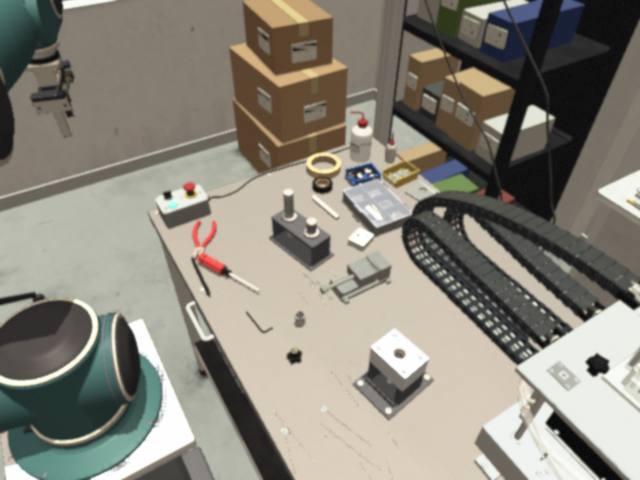

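View pics/top0.png

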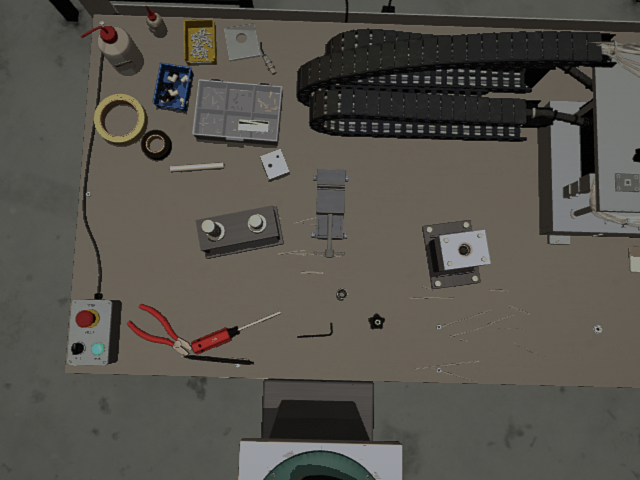

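The scene view shows the long drift at (289,205), the stub at (311,226) and the bore at (399,352). The top view has them at (210,230), (257,222) and (465,250). The network's points agree with both, and the drift and stub come out about 84 mm apart, against 80 mm given. Next I move above the drift, with the fingers closing across the rack.

```bash
cat >> h.py <<'E'
from scipy.spatial.transform import Rotation as Ro
def go(p,ang=None):
    """tool-frame fractions from present pose to TCP p, pointing down, closing axis at world angle ang (deg)"""
    s=robot.read_state();R=np.array(s["tcp_rot"]);d=R.T@(np.array(p)-s["tcp_pos"])/.4
    w=np.zeros(3)
    if ang is not None:
        a=np.radians(ang);y=np.array([np.cos(a),np.sin(a),0]);z=np.array([0,0,-1.]);T=np.c_[np.cross(y,z),y,z]
        w=Ro.from_matrix(R.T@T).as_rotvec()/1.5
    print("t",s["time"],"tcp",np.round(s["tcp_pos"],4),"d",np.round(d,4),"w",np.round(w,4))
E
python3 - <<'E'
from h import *
go([.36,.43,.26],40);go([.553,.211,.26],9.3)
print(robot.get_calibration("wrist"))
E
```

```text
t 0.4 tcp [0.1695 0.6534 0.2217] d [-0.6012 -0.421  -0.0956] w [-1.000e-04  0.000e+00  4.126e-01]
t 0.4 tcp [0.1695 0.6534 0.2217] d [-1.2057 -0.8298 -0.0955] w [-1.000e-04  1.000e-04  7.698e-01]
{'fx': 340.7176158914651, 'fy': 340.7176158914651, 'cx': 320.4480180324081, 'cy': 240.34482117238193, 'T_tool_cam': array([[-7.72611608e-04, -9.70875290e-01, -2.39584171e-01,
         6.64942307e-02],
       [ 9.99999476e-01, -9.10949472e-04,  4.66671605e-04,
        -6.08905540e-04],
       [-6.71329004e-04, -2.39583685e-01,  9.70875485e-01,
        -1.63775691e-01],
       [ 0.00000000e+00,  0.00000000e+00,  0.00000000e+00,
         1.00000000e+00]])}
```

send_rows([
  {"delta_pos": [-0.075, -0.053, -0.012], "angular": [0, 0, 0.052], "fingers": 1},
  {"delta_pos": [-0.15, -0.105, -0.024], "angular": [0, 0, 0.103], "fingers": 1},
  {"delta_pos": [-0.225, -0.158, -0.036], "angular": [0, 0, 0.155], "fingers": 1},
  {"delta_pos": [-0.3, -0.21, -0.048], "angular": [0, 0, 0.206], "fingers": 1},
  {"delta_pos": [-0.375, -0.263, -0.06], "angular": [0, 0, 0.258], "fingers": 1},
  {"delta_pos": [-0.45, -0.316, -0.072], "angular": [0, 0, 0.309], "fingers": 1},
  {"delta_pos": [-0.525, -0.368, -0.084], "angular": [0, 0, 0.361], "fingers": 1},
  {"delta_pos": [-0.6, -0.42, -0.0955], "angular": [0, 0, 0.412], "fingers": 1},
])

```text
time: 1.07
tcp_pos: [0.3604, 0.429, 0.2605]
tcp_rot: [[-0.641, 0.768, 0.0], [0.768, 0.641, 0.0], [0.0, 0.001, -1.0]]
wrist_force: [1.3, 0.6, -0.0]
opening: 0.093
grip_force: 0.0
```

```bash
python3 -c "
from h import *
go([.553,.211,.26],9.3)"
```

```text
t 1.0667 tcp [0.3604 0.429  0.2605] d [-0.7269  0.0206  0.0013] w [ 3.000e-04 -1.000e-04  3.553e-01]
```

send_rows([
  {"delta_pos": [-0.1, 0.003, 0], "angular": [0, 0, 0.05], "fingers": 1},
  {"delta_pos": [-0.2, 0.006, 0], "angular": [0, 0, 0.1], "fingers": 1},
  {"delta_pos": [-0.3, 0.009, 0], "angular": [0, 0, 0.15], "fingers": 1},
  {"delta_pos": [-0.4, 0.012, 0], "angular": [0, 0, 0.2], "fingers": 1},
  {"delta_pos": [-0.5, 0.015, 0], "angular": [0, 0, 0.25], "fingers": 1},
  {"delta_pos": [-0.6, 0.018, 0], "angular": [0, 0, 0.3], "fingers": 1},
  {"delta_pos": [-0.7, 0.02, 0], "angular": [0, 0, 0.355], "fingers": 1},
  {"delta_pos": [-0.727, 0.02, 0], "angular": [0, 0, 0.355], "fingers": 1},
])

```text
time: 1.73
tcp_pos: [0.5554, 0.2092, 0.2597]
tcp_rot: [[-0.157, 0.988, 0.0], [0.988, 0.157, -0.001], [-0.001, 0.0, -1.0]]
wrist_force: [0.4, 0.8, -1.2]
opening: 0.093
grip_force: 0.0
```

Run:
```python
from h import *
s=robot.read_state();im=robot.camera("wrist");cv2.imwrite("pics/w1.png",im)
for n,z in dict(drift_grip=.117,stub_grip=.097).items():
    for r in robot.pinpoint("wrist",n)[:2]:
        o,d=ray("wrist",r["xy"],s);print(n,r["confidence"],np.array(r["xy"])*[640,480],at_z(o,d,z).round(4))
go([.553,.211,.12],9.3)
```

```text
drift_grip 0.64 [318.528 224.496] [0.5522 0.2138 0.117 ]
stub_grip 0.7 [320.768 296.4  ] [0.5667 0.1358 0.097 ]
t 1.8833 tcp [0.5531 0.2126 0.2598] d [-0.0039 -0.0006  0.3495] w [-0.0004 -0.0001  0.0023]
```

View pics/w1.png

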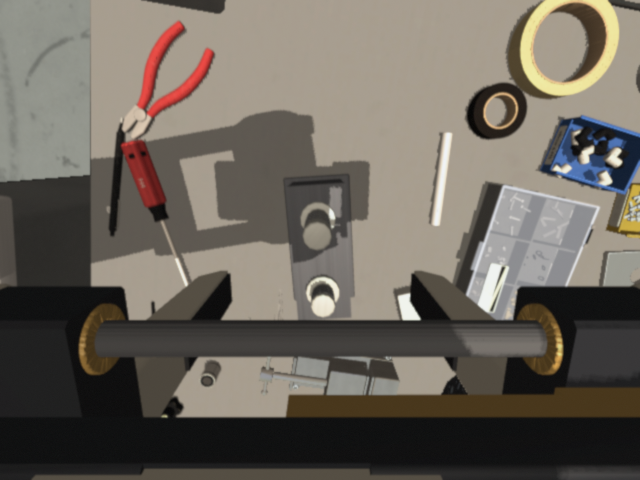

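The wrist view shows the long drift at about (318,228) between the fingers, with the stub below it at (322,295). The fingers close across the rack and clear the stub. I'll measure once more while the arm is still, then go down.

Run:
```python
from h import *
s=robot.read_state();im=robot.camera("wrist")
for r in robot.pinpoint("wrist","drift_grip")[:1]:
        o,d=ray("wrist",r["xy"],s);print(r["confidence"],at_z(o,d,.117).round(4))
go([.553,.2125,.123],9.3)
```

```text
0.89 [0.5497 0.2135 0.117 ]
t 1.9833 tcp [0.5523 0.2138 0.2601] d [-0.0037  0.0012  0.3428] w [-0.     -0.0002  0.0037]
```

send_rows([
  {"delta_pos": [0, 0, 0.08], "angular": [0, 0, 0], "fingers": 1},
  {"delta_pos": [0, 0, 0.16], "angular": [0, 0, 0], "fingers": 1},
  {"delta_pos": [0, 0, 0.22], "angular": [0, 0, 0], "fingers": 1},
  {"delta_pos": [0, 0, 0.22], "angular": [0, 0, 0], "fingers": 1},
  {"delta_pos": [0, 0, 0.22], "angular": [0, 0, 0], "fingers": 1},
])

```text
time: 2.4
tcp_pos: [0.5519, 0.214, 0.172]
tcp_rot: [[-0.168, 0.986, -0.001], [0.986, 0.168, -0.0], [-0.0, -0.001, -1.0]]
wrist_force: [0.2, 0.2, 1.2]
opening: 0.0928
grip_force: 0.0
```

Run:
```python
from h import *
for i in range(3):
    s=robot.read_state();im=robot.camera("wrist");print(s["tcp_pos"],s["joint_velocities"].__abs__().max() if hasattr(s["joint_velocities"],"max") else max(map(abs,s["joint_velocities"])))
    for r in robot.pinpoint("wrist","drift_grip")[:1]:
        o,d=ray("wrist",r["xy"],s);print(r["confidence"],at_z(o,d,.117).round(4))
cv2.imwrite("pics/w2.png",im)
go([.553,.2135,.123],9.3)
```

```text
[0.5519164  0.21398368 0.17201061] 0.05257103953640345
0.61 [0.5486 0.2114 0.117 ]
[0.55313374 0.21391493 0.17434838] 0.006297847599966346
0.57 [0.5529 0.2134 0.117 ]
[0.55337678 0.21362046 0.17431782] 0.0068734615042363245
t 2.7 tcp [0.5532 0.2133 0.1736] d [ 0.0004 -0.0008  0.1265] w [ 0.0013 -0.0003  0.003 ]
```

View pics/w2.png

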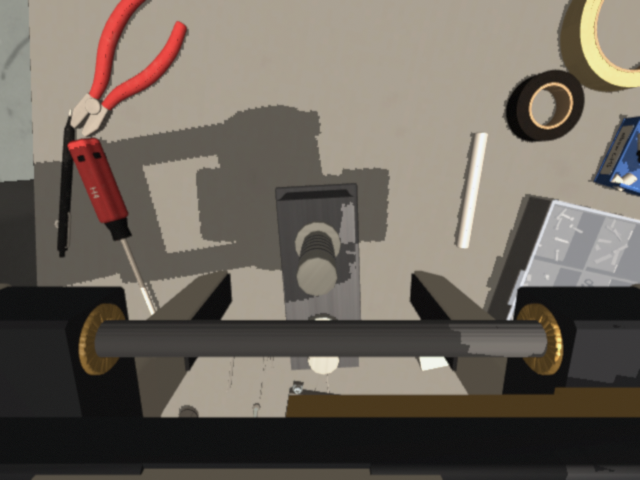

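The wrist view shows the handle's top at (317,277), between the fingers. That puts the axis 0.5 mm off the TCP along tool x and about -2.5 mm along tool y. I'll go down, centre it and grip.

send_rows([
  {"delta_pos": [-0.001, -0.005, 0.05], "angular": [0, 0, 0], "fingers": 1},
  {"delta_pos": [-0.001, -0.005, 0.1], "angular": [0, 0, 0], "fingers": 1},
  {"delta_pos": [-0.001, -0.005, 0.127], "angular": [0, 0, 0], "fingers": 1},
  {"delta_pos": [-0.001, -0.005, 0.127], "angular": [0, 0, 0], "fingers": 1},
  {"delta_pos": [-0.001, -0.005, 0.127], "angular": [0, 0, 0], "fingers": 0.5},
  {"delta_pos": [-0.001, -0.005, 0.127], "angular": [0, 0, 0], "fingers": 0.1},
  {"delta_pos": [-0.001, -0.005, 0.127], "angular": [0, 0, 0], "fingers": 0.1},
  {"delta_pos": [-0.001, -0.005, 0.127], "angular": [0, 0, 0], "fingers": 0.1},
], squeeze=40)

```text
time: 3.37
tcp_pos: [0.5514, 0.2125, 0.1223]
tcp_rot: [[-0.166, 0.986, 0.001], [0.986, 0.166, 0.0], [0.0, 0.001, -1.0]]
wrist_force: [0.1, 0.1, -0.1]
opening: 0.0708
grip_force: 0.0
```

send_rows([
  {"delta_pos": [0, 0, 0], "angular": [0, 0, 0], "fingers": 0.1},
  {"delta_pos": [0, 0, 0], "angular": [0, 0, 0], "fingers": 0.1},
  {"delta_pos": [0, 0, 0], "angular": [0, 0, 0], "fingers": 0.1},
  {"delta_pos": [0, 0, 0], "angular": [0, 0, 0], "fingers": 0.1},
])

```text
time: 3.7
tcp_pos: [0.551, 0.2123, 0.1213]
tcp_rot: [[-0.166, 0.986, 0.0], [0.986, 0.166, 0.0], [-0.0, 0.0, -1.0]]
wrist_force: [-0.6, -1.1, 1.1]
opening: 0.0443
grip_force: 0.0
```

send_rows([
  {"delta_pos": [0, 0, 0], "angular": [0, 0, 0], "fingers": 0.1},
  {"delta_pos": [0, 0, 0], "angular": [0, 0, 0], "fingers": 0.1},
  {"delta_pos": [0, 0, 0], "angular": [0, 0, 0], "fingers": 0.1},
  {"delta_pos": [0, 0, 0], "angular": [0, 0, 0], "fingers": 0.1},
  {"delta_pos": [0, 0, 0], "angular": [0, 0, 0], "fingers": 0.1},
  {"delta_pos": [0, 0, 0], "angular": [0, 0, 0], "fingers": 0.1},
])

```text
time: 4.2
tcp_pos: [0.5509, 0.2123, 0.1212]
tcp_rot: [[-0.166, 0.986, -0.0], [0.986, 0.166, -0.0], [-0.0, -0.0, -1.0]]
wrist_force: [-0.3, 0.2, -1.1]
opening: 0.0235
grip_force: 40.0
```

The handle is gripped, with a 23.5 mm opening at 40 N. Now I lift.

send_rows([
  {"delta_pos": [0, 0, -0.04], "angular": [0, 0, 0], "fingers": 0.1},
  {"delta_pos": [0, 0, -0.09], "angular": [0, 0, 0], "fingers": 0.1},
  {"delta_pos": [0, 0, -0.15], "angular": [0, 0, 0], "fingers": 0.1},
  {"delta_pos": [0, 0, -0.21], "angular": [0, 0, 0], "fingers": 0.1},
  {"delta_pos": [0, 0, -0.27], "angular": [0, 0, 0], "fingers": 0.1},
  {"delta_pos": [0, 0, -0.32], "angular": [0, 0, 0], "fingers": 0.1},
  {"delta_pos": [0, 0, -0.33], "angular": [0, 0, 0], "fingers": 0.1},
  {"delta_pos": [0, 0, -0.33], "angular": [0, 0, 0], "fingers": 0.1},
])

```text
time: 4.87
tcp_pos: [0.5513, 0.2124, 0.2542]
tcp_rot: [[-0.166, 0.986, 0.002], [0.986, 0.166, 0.001], [0.0, 0.002, -1.0]]
wrist_force: [-0.2, 0.3, -1.2]
opening: 0.0237
grip_force: 40.0
```

Run:
```python
from h import *
s=robot.read_state();print(s["opening"],s["grip_force"],s["wrist_force"])
go([.5245,-.2,.253],9.3)
```

```text
0.023694206117392216 39.99110698699951 [-0.15157314  0.3132523  -1.20439511]
t 4.8667 tcp [0.5513 0.2124 0.2542] d [-1.0057 -0.2369  0.0022] w [ 0.0012 -0.0002  0.0028]
```

Run:
```python
from h import *
go([.505,-.02,.253],9.3);go([.47,-.25,.253],9.3)
```

```text
t 4.8667 tcp [0.5513 0.2124 0.2542] d [-0.5538 -0.2104  0.0024] w [ 0.0012 -0.0002  0.0028]
t 4.8667 tcp [0.5513 0.2124 0.2542] d [-1.1064 -0.392   0.0019] w [ 0.0012 -0.0002  0.0028]
```

send_rows([
  {"delta_pos": [-0.05, -0.018, 0], "angular": [0, 0, 0], "fingers": 0.1},
  {"delta_pos": [-0.12, -0.043, 0], "angular": [0, 0, 0], "fingers": 0.1},
  {"delta_pos": [-0.2, -0.071, 0], "angular": [0, 0, 0], "fingers": 0.1},
  {"delta_pos": [-0.28, -0.1, 0], "angular": [0, 0, 0], "fingers": 0.1},
  {"delta_pos": [-0.36, -0.128, 0], "angular": [0, 0, 0], "fingers": 0.1},
  {"delta_pos": [-0.44, -0.156, 0], "angular": [0, 0, 0], "fingers": 0.1},
  {"delta_pos": [-0.52, -0.185, 0], "angular": [0, 0, 0], "fingers": 0.1},
  {"delta_pos": [-0.6, -0.212, 0], "angular": [0, 0, 0], "fingers": 0.1},
])

```text
time: 5.53
tcp_pos: [0.5061, -0.0398, 0.2512]
tcp_rot: [[-0.166, 0.986, -0.002], [0.986, 0.166, 0.0], [0.001, -0.002, -1.0]]
wrist_force: [0.8, -0.5, -1.1]
opening: 0.0233
grip_force: 40.0
```

send_rows([
  {"delta_pos": [-0.08, -0.028, 0], "angular": [0, 0, 0], "fingers": 0.1},
  {"delta_pos": [-0.16, -0.057, 0], "angular": [0, 0, 0], "fingers": 0.1},
  {"delta_pos": [-0.24, -0.085, 0], "angular": [0, 0, 0], "fingers": 0.1},
  {"delta_pos": [-0.32, -0.114, 0], "angular": [0, 0, 0], "fingers": 0.1},
  {"delta_pos": [-0.4, -0.142, 0], "angular": [0, 0, 0], "fingers": 0.1},
  {"delta_pos": [-0.47, -0.165, 0], "angular": [0, 0, 0], "fingers": 0.1},
  {"delta_pos": [-0.505, -0.18, 0], "angular": [0, 0, 0], "fingers": 0.1},
  {"delta_pos": [-0.505, -0.18, 0], "angular": [0, 0, 0], "fingers": 0.1},
])

```text
time: 6.2
tcp_pos: [0.4684, -0.2519, 0.2508]
tcp_rot: [[-0.163, 0.987, -0.003], [0.987, 0.163, 0.001], [0.001, -0.003, -1.0]]
wrist_force: [0.7, 0.1, -1.2]
opening: 0.0233
grip_force: 40.0
```

send_rows([
  {"delta_pos": [0, 0, 0], "angular": [0, 0, 0], "fingers": 0.1},
  {"delta_pos": [0, 0, 0], "angular": [0, 0, 0], "fingers": 0.1},
  {"delta_pos": [0, 0, 0], "angular": [0, 0, 0], "fingers": 0.1},
])

```text
time: 6.45
tcp_pos: [0.4697, -0.2486, 0.2527]
tcp_rot: [[-0.167, 0.986, -0.0], [0.986, 0.167, 0.0], [0.001, -0.0, -1.0]]
wrist_force: [-0.7, -0.9, -1.7]
opening: 0.0234
grip_force: 40.0
```

Run:
```python
from h import *
for i in range(3):
    s=robot.read_state();im=robot.camera("wrist");print(s["tcp_pos"])
    for r in robot.pinpoint("wrist","bore_mouth")[:2]:
        o,d=ray("wrist",r["xy"],s);print(round(r["confidence"],2),np.array(r["xy"])*[640,480],at_z(o,d,.106).round(4))
cv2.imwrite("pics/w3.png",im)
```

```text
[ 0.46973816 -0.24859223  0.25267718]
0.94 [380.288 246.624] [ 0.5274 -0.2559  0.106 ]
[ 0.4698202  -0.24866908  0.25304613]
0.69 [380.672 247.584] [ 0.5282 -0.257   0.106 ]
[ 0.46979366 -0.24892511  0.25328637]
0.62 [379.072 246.288] [ 0.5265 -0.2564  0.106 ]
```

View pics/w3.png

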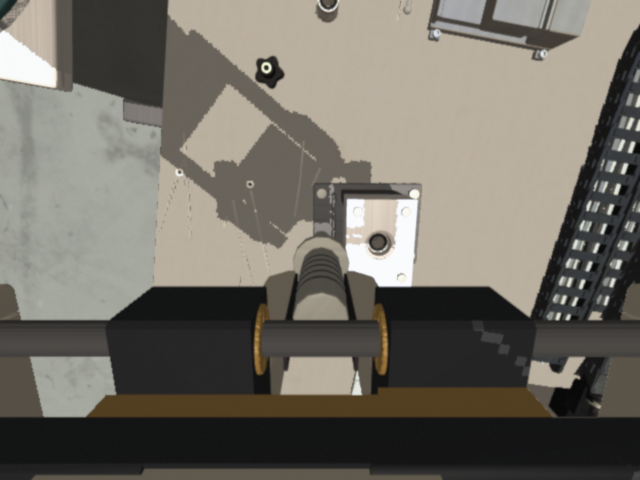

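The wrist view shows the drift gripped upright at column 320, with its collar near row 258. The bore mouth is at about (378,242), while the network says row 247, so I'll enlarge that area to refine it.

Run:
```python
from h import *
im=cv2.imread("pics/w3.png")
c=cv2.resize(im[180:310,270:430],None,fx=4.5,fy=4.5,interpolation=cv2.INTER_CUBIC);cv2.imwrite("pics/w3c.png",c)
s=robot.read_state();k=robot.get_calibration("wrist");T=np.array(k["T_tool_cam"])
def proj(p):
    q=T[:3,:3].T@(np.array(p)-T[:3,3]);return (q[0]/q[2]*k["fx"]+k["cx"],q[1]/q[2]*k["fy"]+k["cy"])
for n,z in dict(top=-.0325,collartop=.0415,collarbot=.0495,tip=.1095).items(): print(n,np.round(proj([0,0,z]),1), (np.round(((proj([0,.018,z])[0]-proj([0,0,z])[0])),1)))
for px in((378,242),(380,247)):
    print(at_z(*ray("wrist",(px[0]/640,px[1]/480),s),.106))
```

```text
top [322.3 317.3] 42.8
collartop [321.6 263.6] 28.5
collarbot [321.6 259.8] 27.5
tip [321.3 238.4] 21.8
[ 0.52455669 -0.25272068  0.106     ]
[ 0.52742109 -0.25717961  0.106     ]
```

View pics/w3c.png

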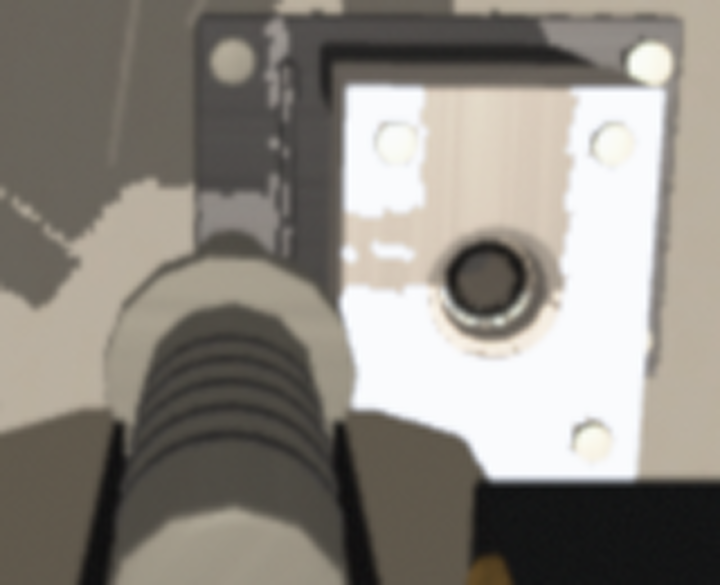

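In the crop the chamfer ring is centred near (496,291), which is pixel (380,245) in the full picture. That puts the bore at about (0.527, -0.256). The collar matches its projection for a drift axis on the TCP, within 1 mm. I'll move over the bore.

```bash
python3 -c "
from h import *
go([.527,-.256,.253],9.5)"
```

```text
t 6.75 tcp [ 0.4697 -0.2492  0.2533] d [-0.0406  0.1384  0.0008] w [0.0001 0.0001 0.0009]
```

send_rows([
  {"delta_pos": [-0.01, 0.04, 0], "angular": [0, 0, 0], "fingers": 0.1},
  {"delta_pos": [-0.025, 0.09, 0], "angular": [0, 0, 0], "fingers": 0.1},
  {"delta_pos": [-0.04, 0.138, 0], "angular": [0, 0, 0], "fingers": 0.1},
  {"delta_pos": [-0.04, 0.138, 0], "angular": [0, 0, 0], "fingers": 0.1},
  {"delta_pos": [-0.04, 0.138, 0], "angular": [0, 0, 0], "fingers": 0.1},
  {"delta_pos": [-0.04, 0.138, 0], "angular": [0, 0, 0], "fingers": 0.1},
  {"delta_pos": [-0.04, 0.138, 0], "angular": [0, 0, 0], "fingers": 0.1},
], squeeze=60)

```text
time: 7.33
tcp_pos: [0.5261, -0.2561, 0.2535]
tcp_rot: [[-0.166, 0.986, 0.0], [0.986, 0.166, -0.0], [-0.0, 0.0, -1.0]]
wrist_force: [0.5, 0.4, -2.5]
opening: 0.0234
grip_force: 60.0
```

Run:
```python
from h import *
for cam in("scene","top"):
    im=robot.camera(cam);cv2.imwrite(f"pics/{cam}1.png",im)
    for n in("drift_grip","bore_mouth"):
        for r in robot.pinpoint(cam,n)[:1]:
            o,d=ray(cam,r["xy"]);print(cam,n,round(r["confidence"],2),at_z(o,d,.2485 if n[0]=="d" else .106).round(4))
go([.527,-.256,.2095])
a=cv2.imread("pics/scene1.png")[220:420,300:500];cv2.imwrite("pics/s1c.png",cv2.resize(a,None,fx=3,fy=3,interpolation=cv2.INTER_CUBIC))
```

```text
scene drift_grip 0.89 [ 0.5299 -0.2506  0.2485]
scene bore_mouth 0.92 [ 0.5321 -0.2518  0.106 ]
top drift_grip 0.42 [ 0.5287 -0.2577  0.2485]
top bore_mouth 0.8 [ 0.5252 -0.26    0.106 ]
t 7.6333 tcp [ 0.5264 -0.2562  0.2535] d [0.0003 0.0014 0.11  ] w [0. 0. 0.]
```

View pics/s1c.png

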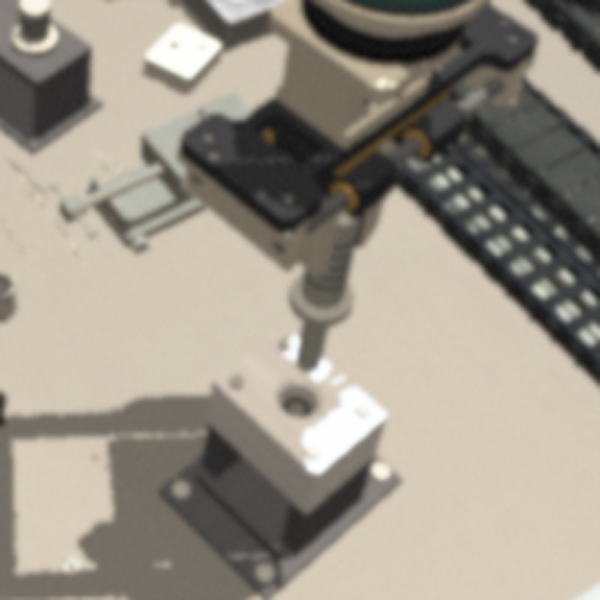

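The scene crop shows the pilot tip (312,365) hanging just above the bore (298,400). The offsets from the two fixed cameras are 2–4 mm and mixed in sign, so alignment looks good. I'll go down gently into the mouth.

send_rows([
  {"delta_pos": [0, 0.001, 0.03], "angular": [0, 0, 0], "fingers": 0.1},
  {"delta_pos": [0, 0.001, 0.06], "angular": [0, 0, 0], "fingers": 0.1},
  {"delta_pos": [0, 0.001, 0.08], "angular": [0, 0, 0], "fingers": 0.1},
  {"delta_pos": [0, 0.001, 0.095], "angular": [0, 0, 0], "fingers": 0.1},
  {"delta_pos": [0, 0.001, 0.11], "angular": [0, 0, 0], "fingers": 0.1},
  {"delta_pos": [0, 0.001, 0.11], "angular": [0, 0, 0], "fingers": 0.1},
  {"delta_pos": [0, 0.001, 0.11], "angular": [0, 0, 0], "fingers": 0.1},
])

```text
time: 8.22
tcp_pos: [0.527, -0.256, 0.209]
tcp_rot: [[-0.166, 0.986, -0.0], [0.986, 0.166, 0.0], [0.0, -0.0, -1.0]]
wrist_force: [0.4, -1.0, -0.9]
opening: 0.0233
grip_force: 60.0
```

The tip is in the bore with no contact force. Now I push steadily.

send_rows([
  {"delta_pos": [0, 0, 0.007], "angular": [0, 0, 0], "fingers": 0.1},
  {"delta_pos": [0, 0, 0.014], "angular": [0, 0, 0], "fingers": 0.1},
  {"delta_pos": [0, 0, 0.021], "angular": [0, 0, 0], "fingers": 0.1},
  {"delta_pos": [0, 0, 0.028], "angular": [0, 0, 0], "fingers": 0.1},
  {"delta_pos": [0, 0, 0.035], "angular": [0, 0, 0], "fingers": 0.1},
  {"delta_pos": [0, 0, 0.042], "angular": [0, 0, 0], "fingers": 0.1},
  {"delta_pos": [0, 0, 0.049], "angular": [0, 0, 0], "fingers": 0.1},
  {"delta_pos": [0, 0, 0.056], "angular": [0, 0, 0], "fingers": 0.1},
])

```text
time: 8.88
tcp_pos: [0.5276, -0.2565, 0.189]
tcp_rot: [[-0.166, 0.986, 0.003], [0.986, 0.166, -0.002], [-0.002, 0.002, -1.0]]
wrist_force: [-2.1, 0.5, 14.7]
opening: 0.023
grip_force: 60.0
```

send_rows([
  {"delta_pos": [0, 0, 0.008], "angular": [0, 0, 0], "fingers": 0.1},
  {"delta_pos": [0, 0, 0.016], "angular": [0, 0, 0], "fingers": 0.1},
  {"delta_pos": [0, 0, 0.024], "angular": [0, 0, 0], "fingers": 0.1},
  {"delta_pos": [0, 0, 0.032], "angular": [0, 0, 0], "fingers": 0.1},
  {"delta_pos": [0, 0, 0.04], "angular": [0, 0, 0], "fingers": 0.1},
  {"delta_pos": [0, 0, 0.048], "angular": [0, 0, 0], "fingers": 0.1},
  {"delta_pos": [0, 0, 0.055], "angular": [0, 0, 0], "fingers": 0.1},
  {"delta_pos": [0, 0, 0.06], "angular": [0, 0, 0], "fingers": 0.1},
])

```text
time: 9.55
tcp_pos: [0.5269, -0.2561, 0.1622]
tcp_rot: [[-0.166, 0.986, -0.001], [0.986, 0.166, 0.0], [0.0, -0.001, -1.0]]
wrist_force: [-0.5, 0.3, -1.6]
opening: 0.0231
grip_force: 60.0
```

The force has dropped back to the drift's weight, so the bushing is out. Now I seat the collar.

send_rows([
  {"delta_pos": [0, 0, 0.004], "angular": [0, 0, 0], "fingers": 0.1},
  {"delta_pos": [0, 0, 0.008], "angular": [0, 0, 0], "fingers": 0.1},
  {"delta_pos": [0, 0, 0.011], "angular": [0, 0, 0], "fingers": 0.1},
  {"delta_pos": [0, 0, 0.013], "angular": [0, 0, 0], "fingers": 0.1},
  {"delta_pos": [0, 0, 0.013], "angular": [0, 0, 0], "fingers": 0.1},
])

```text
time: 9.97
tcp_pos: [0.527, -0.2561, 0.1575]
tcp_rot: [[-0.166, 0.986, -0.0], [0.986, 0.166, 0.0], [0.0, -0.0, -1.0]]
wrist_force: [0.8, 0.5, -2.2]
opening: 0.0235
grip_force: 60.0
```

send_rows([
  {"delta_pos": [0, 0, 0.003], "angular": [0, 0, 0], "fingers": 0.1},
  {"delta_pos": [0, 0, 0.006], "angular": [0, 0, 0], "fingers": 0.1},
  {"delta_pos": [0, 0, 0.006], "angular": [0, 0, 0], "fingers": 0.1},
  {"delta_pos": [0, 0, 0.006], "angular": [0, 0, 0], "fingers": 0.1},
])

```text
time: 10.3
tcp_pos: [0.5271, -0.2561, 0.1552]
tcp_rot: [[-0.166, 0.986, -0.0], [0.986, 0.166, -0.0], [-0.0, -0.0, -1.0]]
wrist_force: [-0.1, 0.8, -1.1]
opening: 0.0229
grip_force: 60.0
```

send_rows([
  {"delta_pos": [0, 0, 0.003], "angular": [0, 0, 0], "fingers": 0.1},
  {"delta_pos": [0, 0, 0.005], "angular": [0, 0, 0], "fingers": 0.1},
  {"delta_pos": [0, 0, 0.005], "angular": [0, 0, 0], "fingers": 0.1},
])

```text
time: 10.55
tcp_pos: [0.5272, -0.2562, 0.1551]
tcp_rot: [[-0.166, 0.986, 0.001], [0.986, 0.166, -0.001], [-0.001, 0.001, -1.0]]
wrist_force: [-5.4, 2.3, 14.5]
opening: 0.023
grip_force: 60.0
```

The collar is on the block: the arm stopped at 0.155 with 14.5 N. I back off 1 mm to relieve the force and open.

send_rows([
  {"delta_pos": [0, 0, -0.003], "angular": [0, 0, 0], "fingers": 0.1},
  {"delta_pos": [0, 0, -0.003], "angular": [0, 0, 0], "fingers": 0.3},
  {"delta_pos": [0, 0, -0.003], "angular": [0, 0, 0], "fingers": 0.6},
  {"delta_pos": [0, 0, -0.003], "angular": [0, 0, 0], "fingers": 0.8},
  {"delta_pos": [0, 0, -0.003], "angular": [0, 0, 0], "fingers": 0.8},
  {"delta_pos": [0, 0, -0.003], "angular": [0, 0, 0], "fingers": 0.8},
  {"delta_pos": [0, 0, -0.003], "angular": [0, 0, 0], "fingers": 0.8},
  {"delta_pos": [0, 0, -0.003], "angular": [0, 0, 0], "fingers": 0.8},
])

```text
time: 11.22
tcp_pos: [0.5271, -0.2561, 0.1544]
tcp_rot: [[-0.166, 0.986, -0.0], [0.986, 0.166, 0.0], [0.0, -0.0, -1.0]]
wrist_force: [0.0, -0.0, 1.2]
opening: 0.0629
grip_force: 0.0
```

send_rows([
  {"delta_pos": [0, 0, 0], "angular": [0, 0, 0], "fingers": 0.8},
  {"delta_pos": [0, 0, 0], "angular": [0, 0, 0], "fingers": 0.8},
  {"delta_pos": [0, 0, -0.05], "angular": [0, 0, 0], "fingers": 0.8},
  {"delta_pos": [0, 0, -0.12], "angular": [0, 0, 0], "fingers": 0.8},
  {"delta_pos": [0, 0, -0.2], "angular": [0, 0, 0], "fingers": 0.8},
  {"delta_pos": [0, 0, -0.28], "angular": [0, 0, 0], "fingers": 0.8},
  {"delta_pos": [0, 0, -0.35], "angular": [0, 0, 0], "fingers": 0.8},
  {"delta_pos": [0, 0, -0.35], "angular": [0, 0, 0], "fingers": 0.8},
])

```text
time: 11.88
tcp_pos: [0.528, -0.2566, 0.3009]
tcp_rot: [[-0.166, 0.986, 0.007], [0.986, 0.166, -0.004], [-0.005, 0.006, -1.0]]
wrist_force: [0.7, -0.3, 0.9]
opening: 0.0747
grip_force: 0.0
```

Run:
```python
from h import *
im=robot.camera("scene")
for n,z in dict(drift_grip=.151,bushing_center=.02).items():
    for r in robot.pinpoint("scene",n)[:1]:
        o,d=ray("scene",r["xy"]);print(n,round(r["confidence"],2),np.array(r["xy"])*[640,480],at_z(o,d,z).round(4))
cv2.imwrite("pics/s2c.png",cv2.resize(im[240:440,300:500],None,fx=3,fy=3,interpolation=cv2.INTER_CUBIC))
```

```text
drift_grip 0.84 [405.312 337.296] [ 0.5321 -0.256   0.151 ]
```

View pics/s2c.png

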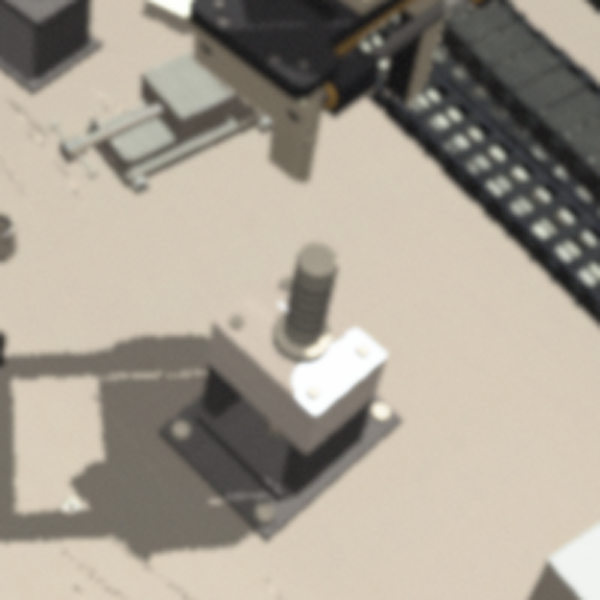

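The scene crop shows the drift upright with its collar on the block, at about (305,340), and the gripper well clear above. The pilot is 60 mm long and reaches 15 mm below the 45 mm block. The push force also fell away, so the bushing must be in the tray, although it is hidden from view.

```bash
python3 -c "
from bench import robot
print(robot.hand_in())"
```

```text
the job is handed in; nothing more can be done
None
```

I pushed the bushing out with the long drift, which I left standing released in the bore with its collar on the block, and handed the job in at about 12 s of the 43 s allowed. The bushing is hidden under the block, so I judged that it dropped from the fall in push force and the drift's full depth, and hand-in returned no verdict.

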